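Load and square up LED bars on a vacuum fixture and switch on their zones

ROBOT

A 6-joint arm with a two-finger parallel gripper is mounted at the origin on the work surface. World frame = base frame: x ahead of the robot, y to its left, z up, the work surface at z = 0. Lengths are in m, angles in degrees, forces in N, time in s.
With the tool pointing down it reaches from about 0.375 to 0.9 m from the base axis. Payload 3.1 kg.
Tool frame: the origin (TCP) lies on the centre line of the jaws, within the pads' length; the fingertips stand 25 mm ahead of it and the grasp point (between the pads) lies 6 mm ahead of it; z points along the fingers, y is the line along which they close (so a half turn about z gives the same grasp; the last joint's range is limited). The gripper opens to 87 mm and grips with 3 to 60 N. Pads are 19 mm wide; open, the fingers measure 117 mm over their backs; the gripper's body (75 mm by 190 mm) begins 51 mm behind the grasp point.
Start: joints at [-84.941, 30.224, 82.088, -0, 67.689, -10.227], TCP at [0.165, -0.603, 0.248] pointing down, gripper open.
Joint ranges: [-176.69, 176.69], [-43.24, 126.21], [12.49, 139.97], [-82, 262], [0, 151.66], [-163.58, 163.58]. Speed limits (degrees/s): [159.86, 159.86, 180, 180, 180, 180].

INTERFACE

Orientations are given as a 3x3 rotation matrix whose columns are the frame's x, y, z axes.
In Python, from rig import * gives the robot as it stands.
- The arm moves only by the tool step_arm, never from a script. Its argument "steps" is a list of rows, each a list of 7 numbers: the shift along the tool's x, y, z normalised to -1 to 1, where 1 is 0.3 m, then the turn, a rotation vector about the tool's x, y, z normalised to -1 to 1, where 1 is 45 degrees, then the gripper's target within -1 to 1 (shut at 1, half-way at 0, fully open at -1). A call has 1 to 8 rows; each row is the pose to reach, as a shift and turn from the pose commanded when the call began, along the tool's axes at that moment; what a row does not reach only later rows make up. A row lasts 1/12 s, in which the tool goes at most 41.7 mm and 7.16 degrees, less where a joint would pass 70% of its speed; a pose out of reach is approached as far as the arm can. A call with a number of a shift or a turn outside -1 to 1 is refused whole. A call with a gripper value outside its range is refused whole. The fingers move at their own pace and stop on an object; the grip force is fixed at half the most. Time passes only in rows, so rows that repeat a pose let the fingers close. It gives the time, the measured TCP pose, the force, the opening and the grip force at its end, in the units of the state.
- read_state(): the state, without advancing time (a new reading comes with each control period).
- capture(name): name is "side" or "top" or "wrist"; returns a dict with "image" (420x560x3 uint8, red, green, blue), "vertical_fov" (degrees; the focal length in pixels is half the picture's height over the tangent of half this angle, whatever the lens; pixels are square), "cx", "cy" (the principal point, pixels), "world_from_camera" (4x4, takes a point from camera to world coordinates); the wrist camera has in their place "T_tool_cam" (4x4, takes a point from camera to tool coordinates, whose origin is the TCP and whose axes are the flange's). Camera axes: x right, y down, z forward; pixel columns grow to the right and rows downward; lengths in m; the calibration is good to about 2 mm. A picture is of the moment at which its call begins: read the wrist's pose just before it. There is no depth.
- hand_in(): hands the job in; it is judged then, once.
The state is a dict: "time_s": time; "joint_positions": joint angles; "qvel": joint speeds; "tau": joint torques, N m; "position": TCP position; "tcp_rot": TCP orientation; "force": force on the tool from outside, world axes, zero at the start; "moment": the same for the moment, N m; "opening": opening from 0.0 (shut) to 1.0 (fully open); "grasp_force": force on a finger pad.
Only numpy, scipy, OpenCV 4.12 (cv2) and the standard library are available. Lean on these libraries where they do the work, as an engineer would, in place of code of your own. Each camera call takes 0.05 s, during which the arm holds its last target. There are 200 camera calls.

TASK

Finish loading the vacuum fixture: lay each LED bar from the black stock tray into a free lane, one bar to a lane, and push every bar on the fixture sideways until it lies flat and parallel, tight against the rail on the left of its lane and over all the suction holes. Only when all the bars are home, take the stylus from its rest and with it press down fully the near end of the rocker of each loaded lane (the rockers stand in the same left-to-right order as the lanes), leaving that of any empty lane off, then lay the stylus back across both saddles of its rest. Never touch the rockers with the gripper, and leave the reel, the bottle and the screwdriver alone.

Things in the scene. Friction and masses are not known exactly. Their poses are not given: they have to be found in the camera images.
- fixture: Vacuum fixture, bolted down: aluminium base plate 240 x 300 x 12 mm and a block with four dark lanes side by side, tops flat, 30 mm above the bench. Origin: centre of the underside; x along the lanes, y across them to the rails, z up. Lanes 1 to 4 run from left (+y) to right as seen from the robot, pitch 72 mm, 288 mm in all, each 180 mm long. Two lanes hold a bar at the start; two are free.
- stock_tray: Shallow black stock tray, fixed, 210 (x) x 130 (y) mm, floor 5 mm above the bench, rim 10 mm high, a divider 4 mm thick, 11 mm high along its middle (y = 0). One or two bars lie in it, roughly along x, at y = +28 mm and y = -28 mm. Origin: centre of its underside.
- console: Vacuum zone console, fixed: grey housing 160 (x) x 130 (y) x 60 mm high, -x side to the robot. Origin: centre of its underside. On its top, a row along y of four small black rockers at x = -30 mm, y = +27, +9, -9, -27 mm, between five aluminium guard ribs 3 mm thick, 30 mm long, 8 mm high (15 mm clear between them). Behind them stands the stylus rest.
- stylus_rest (a point): Middle of the stylus rest, at the height of its slot floors: x = 60 mm, y = 15 mm, z = 82 mm in the console's frame. Two black U saddles at y = -10 and +40 mm of the console, each 8 mm thick, slot 24 mm wide (along x), floor 22 mm above the housing, walls 6 mm thick rising 12 mm above the floor. Axes as the console's.
- stylus: Loose stylus, 45 g: grey square handle 14 x 14 x 90 mm, then a steel shaft 5 mm thick with a round tip. Origin: centre of the handle, on its axis; x along the axis to the tip, 95 mm away (the shaft starts at 45 mm). It starts lying level along the console's y, handle across both saddles, tip to -y, origin 89 mm above the bench. Either way round will do for putting it back.
- stylus_tip (a point): The very end of the stylus's tip.
- bar1: Aluminium LED bar: 160 x 20 x 22 mm high, 130 to 210 g, a white strip of LEDs on top. Starts in lane 1 (absent in some starts), flat, up to 0.11 rad askew, its middle 11 to 20 mm short of home. Origin: centre of its underside; x along its length, z up. All bars are alike, and either way round will do.
- bar2: Aluminium LED bar: 160 x 20 x 22 mm high, 130 to 210 g, a white strip of LEDs on top. Starts in lane 2 (absent in some starts), flat, up to 0.11 rad askew, its middle 11 to 20 mm short of home. Origin: centre of its underside; x along its length, z up. All bars are alike, and either way round will do.
- bar3: Aluminium LED bar: 160 x 20 x 22 mm high, 130 to 210 g, a white strip of LEDs on top. Starts in lane 3 (absent in some starts), flat, up to 0.11 rad askew, its middle 11 to 20 mm short of home. Origin: centre of its underside; x along its length, z up. All bars are alike, and either way round will do.
- bar4: Aluminium LED bar: 160 x 20 x 22 mm high, 130 to 210 g, a white strip of LEDs on top. Starts in lane 4 (absent in some starts), flat, up to 0.11 rad askew, its middle 11 to 20 mm short of home. Origin: centre of its underside; x along its length, z up. All bars are alike, and either way round will do.
- bar5: Aluminium LED bar: 160 x 20 x 22 mm high, 130 to 210 g, a white strip of LEDs on top. Starts in the stock tray at y = +28 mm (absent in some starts). Origin: centre of its underside; x along its length, z up. All bars are alike, and either way round will do.
- bar6: Aluminium LED bar: 160 x 20 x 22 mm high, 130 to 210 g, a white strip of LEDs on top. Starts in the stock tray at y = -28 mm (absent in some starts). Origin: centre of its underside; x along its length, z up. All bars are alike, and either way round will do.
- lane1: Lane 1 of the fixture: dark strip with a steel rail, 8 mm wide and 7 mm high, along its whole left (+y) edge. Origin: on the lane's surface, in the middle of the foot of the rail's face; x along the rail, y towards and across the rail, z up. A bar that is home has its origin at y = -10 mm, z = 0. Five suction holes at x = -45 to +45 mm, y = -10 mm.
- rocker1 (a joint): Rocker 1 of the console, for lane 1 (1 is the leftmost, at +y): cap 10 mm wide, 24 mm long, pitch 18 mm; it tips about a pivot along y in its middle, 4 mm above the housing's top. 0 = off (end near the robot up, about 11 mm above the housing), 0.5 rad = on (near end down, about 5.5 mm above the housing). Needs 1 to 2 N on its near end; it does not snap or spring back, it stays where it is left, so press until it stops. The bars stay loose when it is on.
- lane2: Lane 2 of the fixture: dark strip with a steel rail, 8 mm wide and 7 mm high, along its whole left (+y) edge. Origin: on the lane's surface, in the middle of the foot of the rail's face; x along the rail, y towards and across the rail, z up. A bar that is home has its origin at y = -10 mm, z = 0. Five suction holes at x = -45 to +45 mm, y = -10 mm.
- rocker2 (a joint): Rocker 2 of the console, for lane 2 (1 is the leftmost, at +y): cap 10 mm wide, 24 mm long, pitch 18 mm; it tips about a pivot along y in its middle, 4 mm above the housing's top. 0 = off (end near the robot up, about 11 mm above the housing), 0.5 rad = on (near end down, about 5.5 mm above the housing). Needs 1 to 2 N on its near end; it does not snap or spring back, it stays where it is left, so press until it stops. The bars stay loose when it is on.
- lane3: Lane 3 of the fixture: dark strip with a steel rail, 8 mm wide and 7 mm high, along its whole left (+y) edge. Origin: on the lane's surface, in the middle of the foot of the rail's face; x along the rail, y towards and across the rail, z up. A bar that is home has its origin at y = -10 mm, z = 0. Five suction holes at x = -45 to +45 mm, y = -10 mm.
- rocker3 (a joint): Rocker 3 of the console, for lane 3 (1 is the leftmost, at +y): cap 10 mm wide, 24 mm long, pitch 18 mm; it tips about a pivot along y in its middle, 4 mm above the housing's top. 0 = off (end near the robot up, about 11 mm above the housing), 0.5 rad = on (near end down, about 5.5 mm above the housing). Needs 1 to 2 N on its near end; it does not snap or spring back, it stays where it is left, so press until it stops. The bars stay loose when it is on.
- lane4: Lane 4 of the fixture: dark strip with a steel rail, 8 mm wide and 7 mm high, along its whole left (+y) edge. Origin: on the lane's surface, in the middle of the foot of the rail's face; x along the rail, y towards and across the rail, z up. A bar that is home has its origin at y = -10 mm, z = 0. Five suction holes at x = -45 to +45 mm, y = -10 mm.
- rocker4 (a joint): Rocker 4 of the console, for lane 4 (1 is the leftmost, at +y): cap 10 mm wide, 24 mm long, pitch 18 mm; it tips about a pivot along y in its middle, 4 mm above the housing's top. 0 = off (end near the robot up, about 11 mm above the housing), 0.5 rad = on (near end down, about 5.5 mm above the housing). Needs 1 to 2 N on its near end; it does not snap or spring back, it stays where it is left, so press until it stops. The bars stay loose when it is on.
- solder_reel: Bystander: metal reel, 60 mm across, 46 mm high, standing on its flange; origin at the centre of its underside.
- flux_bottle: Bystander: white bottle 40 mm across, 90 mm high; origin at the centre of its underside.
- screwdriver: Bystander: screwdriver lying on the bench; origin below its middle, x along it to the tip.

How it is judged:
By the outcome, as a careful person would: the job done as asked, in the order asked, and still so for the second after the job is handed in, with the robot touching nothing.
Of bar1, bar2, bar3, bar4 only 2 to 2 are there at a start; the rules pass over those that are not, and their reading is None.
Of bar5, bar6 only 1 to 2 are there at a start; the rules pass over those that are not, and their reading is None.
At some moment in a run one of bar1, bar2, bar3, bar4, bar5, bar6 may be knocked a few centimetres aside while the robot is not near it.
Once in a run the grip may slacken for a moment while it holds something.
It also fails if it takes over 210 s, if anything falls off the work surface, if the arm or the gripper's body presses on something with over 40 N, if the wrist force passes 120 N, or if a joint passes its speed limit or range.

## Working session

There is one attempt and no reset: what is moved stays moved. The work goes in short steps, Python scripts to look and compute and a tool call to move; the robot and the scene stay as the last step left them, time stands still between calls to the robot, and variables do not carry over. Pictures are saved under pics/ and viewed, at most 14 in all, crops included, and the job is handed in when it is done.

Besides the shell and the picture viewer there is one more tool, called after "Call:" as a command line: name --pt "numbers of a row" for each row, then --argument value for the rest. step_arm: Moves the arm, as the interface text tells. Scaled input: -1 to 1 covers 0.3 m each way for a shift and 45 degrees each way for a turn. Its arguments: {"type":"object","properties":{"steps":{"type":"array"}},"required":["steps"]}

```bash
mkdir -p pics; ls
python3 - <<'E'
from rig import *
import cv2
s=read_state();print(s)
for n in("top","side"):
    c=capture(n);cv2.imwrite(f"pics/{n}0.png",c["image"][:,:,::-1]);print(n,c["vertical_fov"],c["cx"],c["cy"],c["world_from_camera"])
E
```

```text
pics
{'time_s': 0.0, 'joint_positions': array([-8.49412744e+01,  3.02794813e+01,  8.21552132e+01,  6.55907006e-04,
        6.76893872e+01, -1.02252113e+01]), 'qvel': array([ 0.01210168,  0.13879602,  0.04962376,  0.09851925,  0.04595367,
       -0.05859713]), 'tau': array([-1.35526556e-03, -4.40045822e+01, -1.76591295e+01,  6.32890686e-02,
        5.82347705e-02, -1.63607506e-04]), 'position': array([ 0.16474492, -0.60220227,  0.24657257]), 'tcp_rot': array([[ 9.64632543e-01,  2.63598227e-01, -1.80408854e-04],
       [ 2.63597993e-01, -9.64630209e-01,  2.15812991e-03],
       [ 3.94851388e-04, -2.12935776e-03, -9.99997655e-01]]), 'force': array([-0.33856684,  0.4314068 , -0.38454849]), 'moment': array([ 0.01942511, -0.01790537,  0.01799177]), 'grasp_force': 0.0, 'opening': 0.9979259057379891}
top 47.873208661279286 285.06031538989635 202.7521811362919 [[ 2.83263789e-03 -9.88731304e-01  1.49674263e-01  3.05593701e-01]
 [-9.99904437e-01 -7.75184866e-04  1.38027581e-02 -4.52164085e-02]
 [-1.35311938e-02 -1.49699058e-01 -9.88639013e-01  1.57501444e+00]
 [ 0.00000000e+00  0.00000000e+00  0.00000000e+00  1.00000000e+00]]
side 45.45255758293795 280.7303180272691 208.85633671230607 [[-0.95927523 -0.15800517  0.23414823  0.22338261]
 [-0.28196492  0.48592108 -0.8272705   1.10679639]
 [ 0.01693545 -0.85960169 -0.51068397  0.80458542]
 [ 0.          0.          0.          1.        ]]
```

Run:
```python
import cv2
im=cv2.imread("pics/top0.png");cv2.imwrite("pics/top0b.png",cv2.resize(im,(800,600),interpolation=cv2.INTER_CUBIC))
```

```text
(no output)
```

View pics/top0b.png

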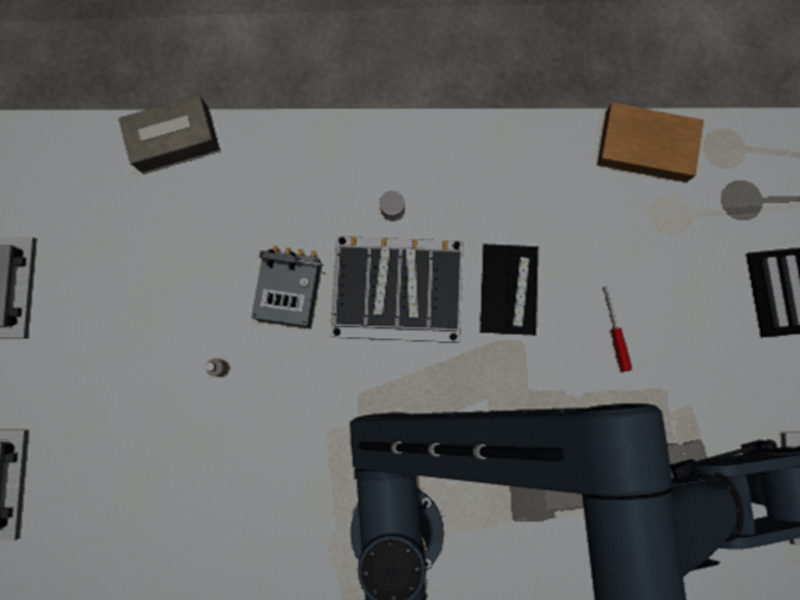

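The top view shows the console on the left (centre at about 287,288 in the enlarged picture), the fixture in the middle (397,290) with bars in lanes 2 and 3, and the tray on the right (510,289) with one bar on its right side.

```bash
python3 - <<'E'
import cv2
im=cv2.imread("pics/top0.png")[160:245,170:390];cv2.imwrite("pics/top0c.png",cv2.resize(im,None,fx=3.6,fy=3.6,interpolation=cv2.INTER_CUBIC))
E
cat > h.py <<'E'
from rig import *
import numpy as np, cv2, json
def pix(c,u,v,z,T=None):
    T=c["world_from_camera"] if T is None else T
    f=210/np.tan(np.radians(c["vertical_fov"]/2))
    d=T[:3,:3]@np.array([(u-c["cx"])/f,(v-c["cy"])/f,1]);o=T[:3,3]
    return o+d*(z-o[2])/d[2]
def wT(c,s):
    T=np.eye(4);T[:3,:3]=s["tcp_rot"];T[:3,3]=s["position"];return T@c["T_tool_cam"]
def proj(c,T,p):
    f=210/np.tan(np.radians(c["vertical_fov"]/2));q=np.linalg.inv(T)@np.r_[p,1];return c["cx"]+f*q[0]/q[2],c["cy"]+f*q[1]/q[2]
from scipy.spatial.transform import Rotation as R
def down(yaw): # tool y axis at heading yaw deg, z down
    a=np.radians(yaw);y=np.array([np.cos(a),np.sin(a),0]);z=np.array([0,0,-1.]);return np.c_[np.cross(y,z),y,z]
def move(p,Rt=None):
    s=read_state();R0=s["tcp_rot"];d=R0.T@(np.array(p)-s["position"])/.3
    r=np.zeros(3) if Rt is None else np.degrees(R.from_matrix(R0.T@Rt).as_rotvec())/45
    return np.round(np.r_[d,r],3)
E
```

```text
(no output)
```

View pics/top0c.png

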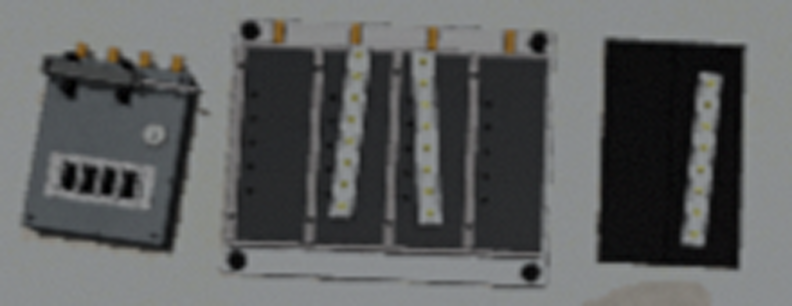

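The crop shows bars in lanes 2 and 3, with lane 1 and lane 4 empty. The single tray bar runs from (712,72) to (693,246). The rockers are around (70–130,180), and the stylus handle lies at about (45–130,72) with its tip near (200,90).

Run:
```python
from h import *
c=capture("top")
def P(u,v,z): return pix(c,170+u/3.6-.36,160+v/3.6-.36,z)
for n,u,v,z in [("blkTL",240,47,.03),("blkTR",550,57,.03),("blkBR",545,255,.03),("blkBL",230,243,.03),("tTL",605,38,.01),("tTR",746,45,.01),("tBR",739,270,.01),("tBL",598,263,.01),("b6t",712,72,.027),("b6b",693,246,.027),("b2t",360,47,.052),("b2b",340,216,.052),("b3t",424,53,.052),("b3b",430,222,.052),("rk1",68,178,.07),("rk4",130,185,.07),("cFL",25,230,.06),("cFR",170,250,.06),("cBR",200,85,.06),("sty tip",200,88,.089),("sty h0",45,65,.089)]:
    print(n,P(u,v,z).round(4))
w=capture("wrist");print(w["vertical_fov"],w["cx"],w["cy"],w["T_tool_cam"].round(4))
```

```text
blkTL [0.6409 0.1395 0.03  ]
blkTR [ 0.6314 -0.1478  0.03  ]
blkBR [ 0.4479 -0.1416  0.03  ]
blkBL [0.4584 0.1453 0.03  ]
tTL [ 0.6538 -0.2008  0.01  ]
tTR [ 0.6471 -0.3325  0.01  ]
tBR [ 0.4362 -0.3206  0.01  ]
tBL [ 0.4424 -0.1914  0.01  ]
b6t [ 0.6179 -0.2974  0.027 ]
b6b [ 0.4566 -0.2764  0.027 ]
b2t [0.6361 0.0271 0.052 ]
b2b [0.4808 0.0439 0.052 ]
b3t [ 0.6305 -0.0314  0.052 ]
b3b [ 0.4754 -0.0372  0.052 ]
rk1 [0.5126 0.2866 0.07  ]
rk4 [0.5063 0.2309 0.07  ]
cFL [0.4669 0.3259 0.06  ]
cFR [0.4491 0.1952 0.06  ]
cBR [0.5992 0.1716 0.06  ]
sty tip [0.5909 0.1674 0.089 ]
sty h0 [0.6117 0.3064 0.089 ]
64.63743472212947 277.7488742048996 210.4804986895559 [[-6.000e-04 -9.636e-01 -2.675e-01  7.310e-02]
 [ 1.000e+00 -2.000e-04 -1.700e-03 -1.000e-04]
 [ 1.500e-03 -2.675e-01  9.636e-01 -1.376e-01]
 [ 0.000e+00  0.000e+00  0.000e+00  1.000e+00]]
```

Call:
step_arm --pt "0.74 -0.34 0 0 0 0.5 -0.3" --pt "0.74 -0.34 0 0 0 0.5 -0.3" --pt "0.74 -0.34 0 0 0 0.5 -0.3" --pt "0.74 -0.34 0 0 0 0.5 -0.3" --pt "0.74 -0.34 0 0 0 0.5 -0.3" --pt "0.74 -0.34 0 0 0 0.5 -0.3" --pt "0.74 -0.34 0 0 0 0.5 -0.3" --pt "0.74 -0.34 0 0 0 0.5 -0.3"

```text
time_s: 0.87
position: [0.3535, -0.4442, 0.2475]
tcp_rot: [[0.993, -0.121, -0.0], [-0.121, -0.993, 0.0], [-0.0, -0.0, -1.0]]
force: [-0.5, -0.7, 0.1]
opening: 0.655
grasp_force: 0.0
```

Run:
```python
from h import *
s=read_state();print(s["time_s"],s["position"],s["opening"],move([.537,-.287,.2],down(-97.4)))
```

```text
0.8667 [ 0.3534747  -0.44420996  0.24748278] 0.655167167793175 [ 0.544 -0.594  0.158 -0.     0.001  0.01 ]
```

Call:
step_arm --pt "0.54 -0.59 0.16 0 0 0.01 -0.3" --pt "0.54 -0.59 0.16 0 0 0.01 -0.3" --pt "0.54 -0.59 0.16 0 0 0.01 -0.3" --pt "0.54 -0.59 0.16 0 0 0.01 -0.3" --pt "0.54 -0.59 0.16 0 0 0.01 -0.3" --pt "0.54 -0.59 0.16 0 0 0.01 -0.3" --pt "0.54 -0.59 0.16 0 0 0.01 -0.3" --pt "0.54 -0.59 0.16 0 0 0.01 -0.3"

```text
time_s: 1.53
position: [0.5354, -0.2905, 0.1987]
tcp_rot: [[0.991, -0.131, -0.001], [-0.131, -0.991, 0.0], [-0.001, 0.0, -1.0]]
force: [-0.1, 0.1, 0.5]
opening: 0.648
grasp_force: 0.0
```

```bash
cat >> h.py <<'E'
def snap(n):
    s=read_state();w=capture("wrist");cv2.imwrite(f"pics/{n}.png",w["image"][:,:,::-1]);T=wT(w,s)
    np.save(f"pics/{n}.npy",T);print(s["time_s"],s["position"]);return w,T
class C(dict):pass
W=dict(vertical_fov=64.63743472212947,cx=277.7488742048996,cy=210.4804986895559)
def wp(n,pts):
    T=np.load(f"pics/{n}.npy")
    for u,v,z in pts: print(u,v,pix(W,u,v,z,T).round(4))
E
python3 -c "
from h import *
snap('w1')"
```

```text
1.5333 [ 0.53540033 -0.29049188  0.19869142]
```

View pics/w1.png

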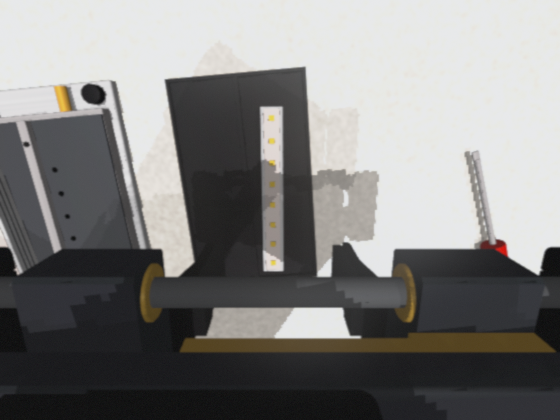

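The wrist view shows the tray bar's white strip from (271,107) to (273,271). Four lane 4 holes are visible at (55,169), (61,193), (67,216) and (73,239), and the block's far right corner is at (104,111).

Run:
```python
from h import *
wp("w1",[(271,107,.027),(273,271,.027),(55,169,.03),(61,193,.03),(67,216,.03),(73,239,.03),(104,111,.03),(133,249,.03),(304,68,.01),(167,80,.01)])
```

```text
271 107 [ 0.6179 -0.2948  0.027 ]
273 271 [ 0.4595 -0.275   0.027 ]
55 169 [ 0.5898 -0.089   0.03  ]
61 193 [ 0.5671 -0.0876  0.03  ]
67 216 [ 0.5444 -0.0864  0.03  ]
73 239 [ 0.5208 -0.0851  0.03  ]
104 111 [ 0.6339 -0.148   0.03  ]
133 249 [ 0.5028 -0.141   0.03  ]
304 68 [ 0.6481 -0.329   0.01  ]
167 80 [ 0.6546 -0.203   0.01  ]
```

Call:
step_arm --pt "0.008 -0.02 0.25 0 0 0 -0.3" --pt "0.008 -0.02 0.4 0 0 0 -0.3" --pt "0.008 -0.02 0.5 0 0 0 -0.3" --pt "0.008 -0.02 0.53 0 0 0 -0.3" --pt "0.008 -0.02 0.53 0 0 0 -0.3" --pt "0.008 -0.02 0.53 0 0 0 1" --pt "0.008 -0.02 0.53 0 0 0 1" --pt "0.008 -0.02 0.53 0 0 0 1"

```text
time_s: 2.25
position: [0.5382, -0.2868, 0.042]
tcp_rot: [[0.991, -0.135, 0.002], [-0.135, -0.991, -0.002], [0.002, 0.001, -1.0]]
force: [0.4, 0.1, -0.6]
opening: 0.503
grasp_force: 0.0
```

Call:
step_arm --pt "0 0 0 0 0 0 1" --pt "0 0 0 0 0 0 1" --pt "0 0 0 0 0 0 1" --pt "0 0 0 0 0 0 1" --pt "0 0 0 0 0 0 1" --pt "0 0 0 0 0 0 1"

```text
time_s: 2.75
position: [0.5384, -0.2853, 0.0413]
tcp_rot: [[0.991, -0.133, 0.001], [-0.133, -0.991, -0.001], [0.001, 0.001, -1.0]]
force: [-1.9, -0.5, 6.8]
opening: 0.221
grasp_force: 30.0
```

Call:
step_arm --pt "0 0 -0.12 0 0 0 1" --pt "0 0 -0.26 0 0 0 1" --pt "-0.01 -0.1 -0.27 0 0 -0.05 1" --pt "-0.03 -0.22 -0.27 0 0 -0.1 1" --pt "-0.05 -0.34 -0.27 0 0 -0.1 1" --pt "-0.06 -0.46 -0.27 0 0 -0.1 1" --pt "-0.066 -0.56 -0.27 0 0 -0.104 1" --pt "-0.066 -0.633 -0.27 0 0 -0.104 1"

```text
time_s: 3.42
position: [0.5423, -0.0908, 0.1209]
tcp_rot: [[0.999, -0.051, -0.003], [-0.051, -0.999, 0.002], [-0.003, -0.002, -1.0]]
force: [-0.3, -0.4, -2.4]
opening: 0.222
grasp_force: 30.0
```

```bash
python3 -c "
from h import *
snap('w2');print(move([.544,-.0945,.0666],down(-92.9)),read_state()['opening'],read_state()['grasp_force'])"
```

```text
3.4167 [ 0.54228997 -0.09081454  0.120887  ]
[ 0.007  0.023  0.181 -0.005  0.005  0.002] 0.22559466664535657 29.98011142015457
```

View pics/w2.png

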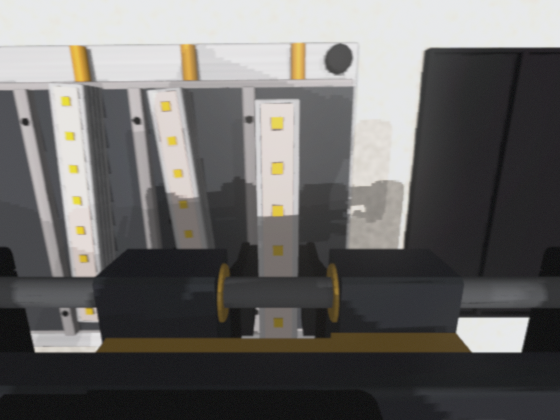

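The held bar hangs over lane 4, nearly parallel to rail 4. That rail's right edge runs at about (254,90) to (256,235). Rails 3 and 2 are at (141,90) and (30,90), and bars 3 and 2 lie right of them.

Run:
```python
from h import *
wp("w2",[(254,92,.037),(256,232,.037),(142,92,.037),(155,230,.037),(31,92,.037),(165,92,.052),(190,245,.052),(66,90,.052),(82,265,.052),(89,318,.052),(354,85,.03)])
```

```text
254 92 [ 0.6316 -0.0798  0.037 ]
256 232 [ 0.5385 -0.0746  0.037 ]
142 92 [ 0.6353 -0.0093  0.037 ]
155 230 [ 0.5436 -0.0036  0.037 ]
31 92 [0.6389 0.0607 0.037 ]
165 92 [ 0.6332 -0.0286  0.052 ]
190 245 [ 0.5368 -0.0314  0.052 ]
66 90 [0.6373 0.0293 0.052 ]
82 265 [0.5261 0.0436 0.052 ]
89 318 [0.4851 0.0473 0.052 ]
354 85 [ 0.6331 -0.1441  0.03  ]
```

Call:
step_arm --pt "0.007 0.015 0.06 0 0 0.008 1" --pt "0.007 0.015 0.12 0 0 0.008 1" --pt "0.007 0.015 0.16 0 0 0.008 1" --pt "0.007 0.015 0.18 0 0 0.008 1" --pt "0.007 0.015 0.18 0 0 0.008 1" --pt "0.007 0.015 0.18 0 0 0.008 1"

```text
time_s: 3.97
position: [0.5456, -0.0988, 0.0673]
tcp_rot: [[0.998, -0.058, -0.001], [-0.058, -0.998, 0.0], [-0.001, -0.0, -1.0]]
force: [-0.6, -0.5, -1.8]
opening: 0.229
grasp_force: 3.0
```

```bash
python3 -c "
from h import *
s=read_state();print(s['position'],s['tcp_rot'],s['opening'],s['force'])"
```

```text
[ 0.54562666 -0.09882415  0.06726641] [[ 9.98288301e-01 -5.84812344e-02 -6.42553336e-04]
 [-5.84810391e-02 -9.98288469e-01  3.18752827e-04]
 [-6.60094645e-04 -2.80630031e-04 -9.99999743e-01]] 0.22940617701950675 [-0.58898264 -0.53912164 -1.84492004]
```

Call:
step_arm --pt "0 0 0.003 0 0 0 1" --pt "0 0 0.003 0 0 0 0.2" --pt "0 0 0.003 0 0 0 0.2" --pt "0 0 0.003 0 0 0 0.2" --pt "0 0 0.003 0 0 0 0.2" --pt "0 0 -0.1 0 0 0 0.2" --pt "0 0 -0.18 0 0 0 1" --pt "0 0.11 -0.18 0 0 0 1"

```text
time_s: 4.63
position: [0.5456, -0.1284, 0.1255]
tcp_rot: [[0.999, -0.053, 0.005], [-0.053, -0.999, -0.0], [0.005, 0.0, -1.0]]
force: [1.2, -1.2, -0.0]
opening: 0.319
grasp_force: 0.0
```

```bash
python3 -c "
from h import *
snap('w3')"
```

```text
4.6333 [ 0.54556513 -0.12835114  0.12554783]
```

View pics/w3.png

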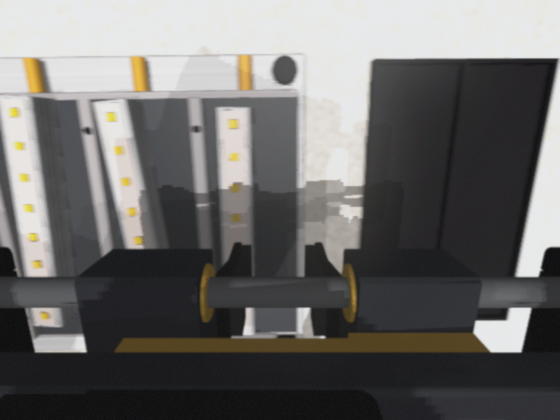

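The bar lies flat in lane 4, short of its rail. Its top-right corner is at (251,108) and its right edge at (254,240), and the strip's far end is centred at (234,108).

Run:
```python
from h import *
wp("w3",[(251,108,.052),(254,240,.052),(218,108,.052),(222,240,.052)])
print(move([.545,-.128,.06],down(-93.2)))
```

```text
251 108 [ 0.6258 -0.1159  0.052 ]
254 240 [ 0.5404 -0.1115  0.052 ]
218 108 [ 0.6268 -0.0958  0.052 ]
222 240 [ 0.5416 -0.0899  0.052 ]
[-0.008 -0.031  0.215  0.008 -0.01  -0.001]
```

Call:
step_arm --pt "-0.008 0.025 0 0 -0.01 0 1" --pt "-0.008 0.025 0 0 -0.01 0 1" --pt "-0.008 0.025 0 0 -0.01 0 1" --pt "-0.008 0.025 0 0 -0.01 0 1" --pt "-0.008 0.025 0.1 0 -0.01 0 1" --pt "-0.008 0.025 0.18 0 -0.01 0 1" --pt "-0.008 0.025 0.215 0 -0.01 0 1" --pt "-0.008 0.025 0.215 0 -0.01 0 1"

```text
time_s: 5.35
position: [0.5401, -0.138, 0.0562]
tcp_rot: [[0.998, -0.058, -0.011], [-0.058, -0.998, 0.002], [-0.011, -0.001, -1.0]]
force: [-0.1, 0.2, -0.2]
opening: -0.0
grasp_force: 0.0
```

Call:
step_arm --pt "0.01 -0.02 -0.01 0 0.01 0 1" --pt "0.01 -0.04 -0.01 0 0.01 0 1" --pt "0.01 -0.055 -0.01 0 0.01 0 1" --pt "0.01 -0.065 -0.01 0 0.01 0 1" --pt "0.01 -0.075 -0.01 0 0.01 0 1" --pt "0.01 -0.082 -0.01 0 0.01 0 1" --pt "0.01 -0.087 -0.01 0 0.01 0 1" --pt "0.01 -0.087 -0.01 0 0.01 0 1"

```text
time_s: 6.02
position: [0.5457, -0.113, 0.0601]
tcp_rot: [[0.998, -0.058, 0.0], [-0.058, -0.998, 0.0], [0.0, -0.0, -1.0]]
force: [0.4, 0.4, 1.1]
opening: 0.008
grasp_force: 0.1
```

Call:
step_arm --pt "0 -0.003 0 0 0 0 1" --pt "0 -0.006 0 0 0 0 1" --pt "0 -0.009 0 0 0 0 1" --pt "0 -0.012 0 0 0 0 1" --pt "0 -0.014 0 0 0 0 1" --pt "0 -0.014 0 0 0 0 1"

```text
time_s: 6.52
position: [0.546, -0.1091, 0.0601]
tcp_rot: [[0.998, -0.058, 0.0], [-0.058, -0.998, -0.0], [0.001, 0.0, -1.0]]
force: [0.3, -2.0, 2.1]
opening: 0.005
grasp_force: 0.9
```

Call:
step_arm --pt "0 -0.003 0 0 0 0 1" --pt "0 -0.006 0 0 0 0 1" --pt "0 -0.009 0 0 0 0 1" --pt "0 -0.012 0 0 0 0 1" --pt "0 -0.012 0 0 0 0 1" --pt "0 -0.012 0 0 0 0 1"

```text
time_s: 7.02
position: [0.5464, -0.1068, 0.0603]
tcp_rot: [[0.998, -0.057, 0.001], [-0.057, -0.998, -0.002], [0.001, 0.002, -1.0]]
force: [-0.5, -6.9, 1.5]
opening: 0.007
grasp_force: 3.4
```

Call:
step_arm --pt "0 -0.005 0 0 0 0 1" --pt "0 -0.005 0 0 0 0 1" --pt "0 -0.005 0 0 0 0 1" --pt "0 0.03 0 0 0 0 1" --pt "0 0.03 -0.1 0 0 0 1" --pt "0.01 0.03 -0.18 0 0 0 1" --pt "0.01 -0.08 -0.18 0 0 0 1" --pt "0.01 -0.14 -0.18 0 0 0 1"

```text
time_s: 7.68
position: [0.5519, -0.0625, 0.1153]
tcp_rot: [[0.998, -0.061, 0.002], [-0.061, -0.998, 0.001], [0.002, -0.002, -1.0]]
force: [-1.2, 1.1, -0.3]
opening: 0.005
grasp_force: 0.0
```

```bash
python3 -c "
from h import *
snap('w4');print(move([.55,-.064,.0665],down(-93.2)))"
```

```text
7.6833 [ 0.55187664 -0.06254456  0.11530204]
[ 0.     0.017  0.16  -0.005  0.002 -0.003]
```

View pics/w4.png

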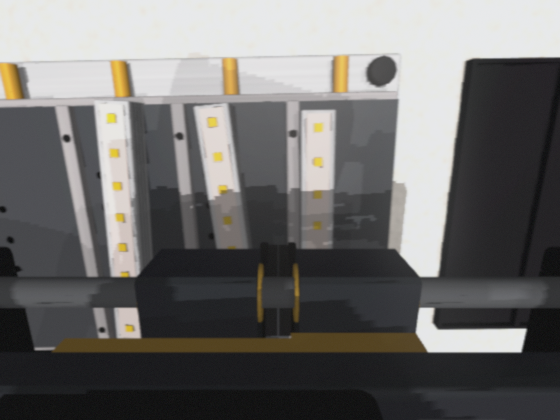

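Bar 4 now hugs rail 4 along its visible length (edge 302 against the rail's 300). Bar 3 runs from (212,105) to (235,248), askew in lane 3, and the fingertips sit at (278,330), right of it.

Call:
step_arm --pt "0 0.01 0.08 0 0 0 1" --pt "0 0.01 0.14 0 0 0 1" --pt "0 0.01 0.16 0 0 0 1" --pt "0 0.01 0.16 0 0 0 1" --pt "0 -0.02 0.16 0 0 0 1" --pt "0 -0.035 0.16 0 0 0 1" --pt "0 -0.05 0.16 0 0 0 1" --pt "0 -0.05 0.16 0 0 0 1"

```text
time_s: 8.4
position: [0.5527, -0.0478, 0.0668]
tcp_rot: [[0.998, -0.057, 0.001], [-0.057, -0.998, -0.0], [0.001, 0.0, -1.0]]
force: [0.5, -0.9, -0.4]
opening: 0.009
grasp_force: 0.1
```

Call:
step_arm --pt "0 0.004 0.012 0 0 0 1" --pt "0 0.004 0.022 0 0 0 1" --pt "0 -0.008 0.022 0 0 0 1" --pt "0 -0.016 0.022 0 0 0 1" --pt "0 -0.024 0.022 0 0 0 1" --pt "0 -0.031 0.022 0 0 0 1" --pt "0 -0.036 0.022 0 0 0 1" --pt "0 -0.036 0.022 0 0 0 1"

```text
time_s: 9.07
position: [0.5529, -0.0375, 0.0594]
tcp_rot: [[0.998, -0.058, -0.0], [-0.058, -0.998, 0.0], [-0.0, -0.0, -1.0]]
force: [0.2, 0.1, -0.3]
opening: 0.005
grasp_force: 0.0
```

Call:
step_arm --pt "0 -0.004 0 0 0 0 1" --pt "0 -0.008 0 0 0 0 1" --pt "0 -0.012 0 0 0 0 1" --pt "0 -0.016 0 0 0 0 1" --pt "0 -0.018 0 0 0 0 1" --pt "0 -0.018 0 0 0 0 1"

```text
time_s: 9.57
position: [0.5532, -0.0348, 0.0597]
tcp_rot: [[0.998, -0.056, -0.0], [-0.056, -0.998, -0.004], [0.0, 0.004, -1.0]]
force: [-2.2, -8.9, 1.6]
opening: 0.005
grasp_force: 4.9
```

Call:
step_arm --pt "0 -0.004 0 0 0 0 1" --pt "0 -0.004 0 0 0 0 1" --pt "0 -0.004 0 0 0 0 1" --pt "0 0.02 0 0 0 0 1" --pt "0 0.02 -0.1 0 0 0 1" --pt "0 0.02 -0.18 0 0 0 1" --pt "0 -0.06 -0.18 0 0 0 1" --pt "0 -0.135 -0.18 0 0 0 1"

```text
time_s: 10.23
position: [0.5572, 0.0075, 0.1153]
tcp_rot: [[0.998, -0.062, 0.005], [-0.062, -0.998, 0.0], [0.005, -0.0, -1.0]]
force: [0.0, -0.3, -0.4]
opening: 0.007
grasp_force: 0.0
```

```bash
python3 -c "
from h import *
s=read_state();print(s['position'],s['opening'],move([.55,.006,.067],down(-93.2)))"
```

```text
[0.55724382 0.00749563 0.1152684 ] 0.006785317420635606 [-0.025  0.007  0.161 -0.    -0.006 -0.008]
```

Call:
step_arm --pt "-0.02 0.012 0.08 0 0 -0.006 1" --pt "-0.02 0.012 0.14 0 0 -0.006 1" --pt "-0.02 0.012 0.16 0 0 -0.006 1" --pt "-0.02 0.012 0.16 0 0 -0.006 1" --pt "-0.02 -0.015 0.16 0 0 -0.006 1" --pt "-0.02 -0.04 0.16 0 0 -0.006 1" --pt "-0.02 -0.06 0.16 0 0 -0.006 1" --pt "-0.02 -0.06 0.16 0 0 -0.006 1"

```text
time_s: 10.9
position: [0.5512, 0.0276, 0.0663]
tcp_rot: [[0.999, -0.052, 0.002], [-0.052, -0.999, 0.0], [0.002, -0.0, -1.0]]
force: [-0.4, -0.4, 0.6]
opening: 0.004
grasp_force: 0.0
```

Call:
step_arm --pt "0 0.004 0.012 0 0 0 1" --pt "0 0.004 0.021 0 0 0 1" --pt "0 -0.008 0.021 0 0 0 1" --pt "0 -0.016 0.021 0 0 0 1" --pt "0 -0.022 0.021 0 0 0 1" --pt "0 -0.027 0.021 0 0 0 1" --pt "0 -0.03 0.021 0 0 0 1" --pt "0 -0.032 0.021 0 0 0 1"

```text
time_s: 11.57
position: [0.5513, 0.0359, 0.0592]
tcp_rot: [[0.999, -0.054, 0.0], [-0.054, -0.999, -0.0], [0.0, 0.0, -1.0]]
force: [0.6, -0.8, 0.8]
opening: 0.004
grasp_force: 0.4
```

Call:
step_arm --pt "0 -0.003 0 0 0 0 1" --pt "0 -0.006 0 0 0 0 1" --pt "0 -0.009 0 0 0 0 1" --pt "0 -0.01 0 0 0 0 1" --pt "0 -0.01 0 0 0 0 1" --pt "0 -0.01 0 0 0 0 1"

```text
time_s: 12.07
position: [0.5516, 0.0372, 0.0593]
tcp_rot: [[0.999, -0.052, 0.0], [-0.052, -0.999, -0.002], [0.0, 0.002, -1.0]]
force: [-0.6, -7.3, -1.1]
opening: 0.007
grasp_force: 3.5
```

Call:
step_arm --pt "0 -0.004 0 0 0 0 1" --pt "0 -0.004 0 0 0 0 1" --pt "0 -0.004 0 0 0 0 1" --pt "0 0.02 0 0 0 0 1" --pt "0 0.02 -0.14 0 0 0 1" --pt "0 -0.05 -0.28 0 0 0 1" --pt "-0.1 -0.15 -0.42 0 0 0 0.2" --pt "-0.15 -0.25 -0.56 0 0 0 0.2"

```text
time_s: 12.73
position: [0.5202, 0.097, 0.2015]
tcp_rot: [[0.998, -0.056, -0.001], [-0.056, -0.998, 0.001], [-0.001, -0.001, -1.0]]
force: [1.1, 0.3, -0.0]
opening: 0.087
grasp_force: 0.0
```

Call:
step_arm --pt "0 0 0 0 0 0 0.2" --pt "0 0 0 0 0 0 0.2" --pt "0 0 0 0 0 0 0.2"

```text
time_s: 12.98
position: [0.5208, 0.0967, 0.2003]
tcp_rot: [[0.999, -0.053, 0.0], [-0.053, -0.999, 0.0], [0.0, -0.0, -1.0]]
force: [-0.2, 0.6, -0.2]
opening: 0.298
grasp_force: 0.0
```

```bash
python3 -c "
from h import *
snap('w5')
im=cv2.imread('pics/w5.png');cv2.imwrite('pics/w5b.png',cv2.resize(im[20:320],None,fx=1.42,fy=1.42,interpolation=cv2.INTER_CUBIC))"
```

```text
12.9833 [0.52081918 0.09673702 0.20032703]
```

View pics/w5b.png

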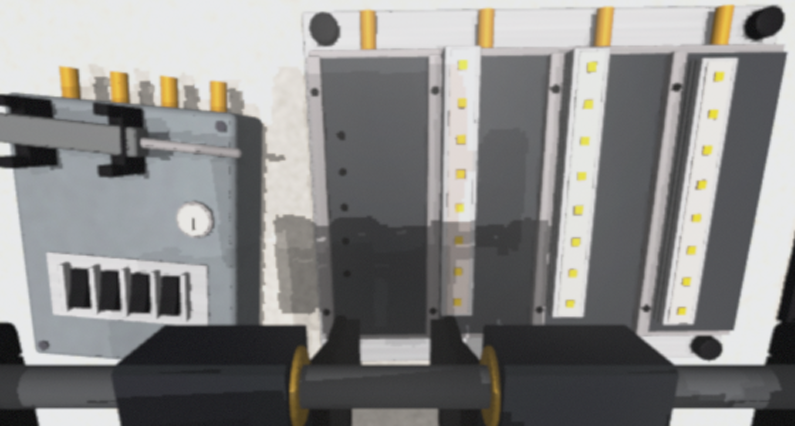

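All three bars look parallel to their rails. Bar 4 shows a gap that may only be parallax, with its top-left edge at (705,58)–(664,322) and rail 4's face at (686,55)–(650,325). The stylus handle is at (0–125,130), its tip at (240,154), and the rockers are at (78,288)–(170,296).

Run:
```python
from h import *
def q(l): wp("w5",[((u+.5)/1.42-.5,(v+.5)/1.42+19.5,z) for u,v,z in l]); print()
q([(705,58,.052),(664,322,.052),(686,55,.037),(652,325,.037)])
q([(575,48,.052),(553,315,.052),(445,47,.052),(443,315,.052)])
q([(346,273,.03),(345,240,.03),(344,207,.03),(342,172,.03),(341,135,.03)])
q([(240,154,.089),(138,142,.089),(112,137,.096),(0,123,.096)])
q([(78,288,.068),(108,291,.068),(139,294,.068),(170,296,.068),(48,254,.06),(208,268,.06),(235,115,.06),(205,366,.06)])
```

```text
496.330985915493 60.69718309859155 [ 0.6283 -0.0822  0.052 ]
467.4577464788733 246.61267605633805 [ 0.4705 -0.075   0.052 ]
482.9507042253521 58.58450704225352 [ 0.6324 -0.0801  0.037 ]
459.00704225352115 248.72535211267606 [ 0.4623 -0.0758  0.037 ]

404.7816901408451 53.65492957746479 [ 0.6374 -0.0095  0.052 ]
389.2887323943662 241.6830985915493 [ 0.4792 -0.0029  0.052 ]
313.2323943661972 52.95070422535211 [0.6418 0.0627 0.052 ]
311.82394366197184 241.6830985915493 [0.483 0.068 0.052]

243.51408450704227 212.10563380281693 [0.5084 0.1311 0.03  ]
242.8098591549296 188.8661971830986 [0.5312 0.1299 0.03  ]
242.10563380281693 165.6267605633803 [0.5532 0.1287 0.03  ]
240.69718309859155 140.9788732394366 [0.5756 0.1282 0.03  ]
239.99295774647888 114.92253521126761 [0.5984 0.1269 0.03  ]

168.8661971830986 128.30281690140845 [0.591  0.1729 0.089 ]
97.03521126760563 119.85211267605634 [0.5997 0.2241 0.089 ]
78.72535211267606 116.33098591549296 [0.6025 0.2327 0.096 ]
-0.14788732394366194 106.4718309859155 [0.612  0.2862 0.096 ]

54.78169014084507 222.66901408450704 [0.5182 0.2881 0.068 ]
75.90845070422536 224.7816901408451 [0.5154 0.2704 0.068 ]
97.73943661971832 226.8943661971831 [0.5125 0.2522 0.068 ]
119.57042253521128 228.30281690140845 [0.5102 0.2337 0.068 ]
33.65492957746479 198.72535211267606 [0.5383 0.307  0.06  ]
146.33098591549296 208.58450704225353 [0.5244 0.2114 0.06  ]
165.34507042253523 100.8380281690141 [0.6119 0.1821 0.06  ]
144.21830985915494 277.5985915492958 [0.4591 0.2239 0.06  ]
```

Call:
step_arm --pt "0.12 -0.27 0 0 0 -0.94 0.2" --pt "0.12 -0.27 0 0 0 -0.94 0.2" --pt "0.12 -0.27 0 0 0 -0.94 0.2" --pt "0.12 -0.27 0 0 0 -0.94 0.2" --pt "0.12 -0.27 0 0 0 -0.94 0.2" --pt "0.12 -0.27 0 0 0 -0.94 0.2" --pt "0.12 -0.27 0 0 0 -0.94 0.2"

```text
time_s: 13.62
position: [0.561, 0.1747, 0.1982]
tcp_rot: [[0.774, 0.633, -0.004], [0.633, -0.774, -0.0], [-0.003, -0.002, -1.0]]
force: [0.1, -0.9, -0.8]
opening: 0.4
grasp_force: 0.0
```

```bash
python3 -c "
from h import *
s=read_state();print(s['joint_positions'],move([.605,.25,.22],down(-8.6)))"
```

```text
[6.40776673e+00 3.08856942e+01 9.02464095e+01 8.58920340e-04
 5.90992308e+01 5.71460995e+01] [ 0.272 -0.102 -0.073 -0.004  0.003 -0.936]
```

Call:
step_arm --pt "0.27 -0.1 -0.07 0 0 -0.936 0.2" --pt "0.27 -0.1 -0.07 0 0 -0.936 0.2" --pt "0.27 -0.1 -0.07 0 0 -0.936 0.2" --pt "0.27 -0.1 -0.07 0 0 -0.936 0.2" --pt "0.27 -0.1 -0.07 0 0 -0.936 0.2" --pt "0.27 -0.1 -0.07 0 0 -0.936 0.2" --pt "0.27 -0.1 -0.07 0 0 -0.936 0.2" --pt "0.27 -0.1 -0.07 0 0 -0.936 0.2"

```text
time_s: 14.28
position: [0.605, 0.2494, 0.2201]
tcp_rot: [[0.156, 0.988, -0.002], [0.988, -0.156, -0.0], [-0.001, -0.002, -1.0]]
force: [0.7, 0.0, -1.4]
opening: 0.4
grasp_force: 0.0
```

```bash
python3 -c "
from h import *
snap('w6')
im=cv2.imread('pics/w6.png');cv2.imwrite('pics/w6b.png',cv2.resize(im[0:330],None,fx=1.42,fy=1.42,interpolation=cv2.INTER_CUBIC))"
```

```text
14.2833 [0.60504446 0.24935689 0.22009374]
```

View pics/w6b.png

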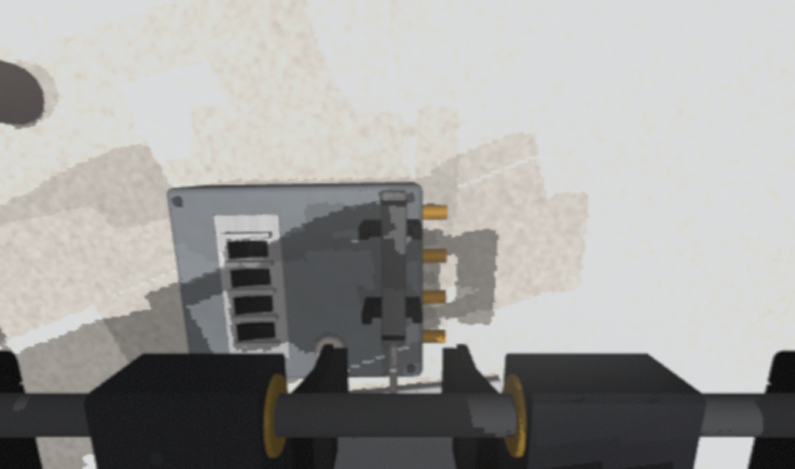

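This view has +y up. The stylus handle runs from (394,198) to (394,340), with saddles at y≈229 and 308. Rockers 1–4 sit at (248,249), (251,277), (253,304) and (256,330), with rib and housing edges visible around them.

Run:
```python
from h import *
def q(l): wp("w6",[((u+.5)/1.42-.5,(v+.5)/1.42-.5,z) for u,v,z in l]); print()
q([(394,203,.096),(393,340,.096),(395,385,.089),(390,229,.094),(392,308,.094)])
q([(248,249,.068),(251,277,.068),(253,304,.068),(256,330,.068)])
q([(169,188,.06),(421,184,.06),(420,376,.06),(188,352,.06)])
```

```text
277.3169014084507 142.8098591549296 [0.6128 0.304  0.096 ]
276.61267605633805 239.2887323943662 [0.5998 0.2257 0.096 ]
278.0211267605634 270.9788732394366 [0.5959 0.1935 0.089 ]
274.5 161.11971830985917 [0.6084 0.2902 0.094 ]
275.90845070422534 216.75352112676057 [0.6022 0.2447 0.094 ]

174.5 175.20422535211267 [0.5186 0.2887 0.068 ]
176.61267605633805 194.92253521126761 [0.5162 0.271  0.068 ]
178.0211267605634 213.93661971830986 [0.5133 0.2536 0.068 ]
180.1338028169014 232.24647887323945 [0.5111 0.2361 0.068 ]

118.86619718309859 132.24647887323945 [0.4768 0.3323 0.06  ]
296.330985915493 129.42957746478874 [0.6304 0.3103 0.06  ]
295.6267605633803 264.64084507042253 [0.6116 0.1837 0.06  ]
132.24647887323945 247.73943661971833 [0.4589 0.2256 0.06  ]
```

Call:
step_arm --pt "0.052 -0.006 0.12 0 0 0 0.2" --pt "0.052 -0.006 0.24 0 0 0 0.2" --pt "0.052 -0.006 0.33 0 0 0 0.2" --pt "0.052 -0.006 0.39 0 0 0 0.2" --pt "0.052 -0.006 0.415 0 0 0 0.2" --pt "0.052 -0.006 0.415 0 0 0 0.2" --pt "0.052 -0.006 0.415 0 0 0 0.2"

```text
time_s: 14.92
position: [0.6062, 0.2656, 0.0973]
tcp_rot: [[0.152, 0.988, 0.001], [0.988, -0.152, 0.0], [0.0, 0.0, -1.0]]
force: [0.1, -0.2, -0.2]
opening: 0.401
grasp_force: 0.0
```

Call:
step_arm --pt "0 0 0 0 0 0 1" --pt "0 0 0 0 0 0 1" --pt "0 0 0 0 0 0 1" --pt "0 0 0 0 0 0 1" --pt "0 0 0 0 0 0 1" --pt "0 0 0 0 0 0 1" --pt "0 0 0 0 0 0 1"

```text
time_s: 15.5
position: [0.6063, 0.2659, 0.0981]
tcp_rot: [[0.151, 0.989, 0.002], [0.989, -0.151, 0.0], [0.001, 0.002, -1.0]]
force: [-0.5, -0.8, 4.9]
opening: 0.157
grasp_force: 30.0
```

Call:
step_arm --pt "0 0 -0.08 0 0 0 1" --pt "0 0 -0.18 0 0 0 1" --pt "0 0 -0.3 0 0.15 0 1" --pt "0 0 -0.37 0 0.3 0 1" --pt "0 0 -0.37 0 0.45 0 1" --pt "0 0 -0.37 0 0.6 0 1" --pt "0 0 -0.37 0 0.75 0 1" --pt "0 0 -0.37 0 0.9 0 1"

```text
time_s: 16.17
position: [0.6061, 0.2654, 0.2092]
tcp_rot: [[0.112, 0.988, 0.101], [0.749, -0.151, 0.646], [0.653, 0.003, -0.757]]
force: [-0.5, -0.1, -0.5]
opening: 0.158
grasp_force: 30.0
```

Run:
```python
from h import *
snap('w7');s=read_state();print(s["joint_positions"],s["opening"],s["grasp_force"])
im=cv2.imread('pics/w7.png');c=capture("top");t=c["image"][155:260,150:390,::-1]
a=cv2.resize(im,(400,300));b=cv2.resize(t,(800,350),interpolation=cv2.INTER_CUBIC)
s2=capture("side");cc=cv2.resize(s2["image"][:,:,::-1],(400,300))
cv2.imwrite("pics/m7.png",np.vstack([b[:300],np.hstack([a,cc])]))
```

```text
16.1667 [0.60606843 0.2654179  0.20919831]
[ -2.96347582  35.39624098  93.76305083  50.07139854  58.11224926
 -24.41285221] 0.15830321345761514 29.997740099206567
```

View pics/m7.png

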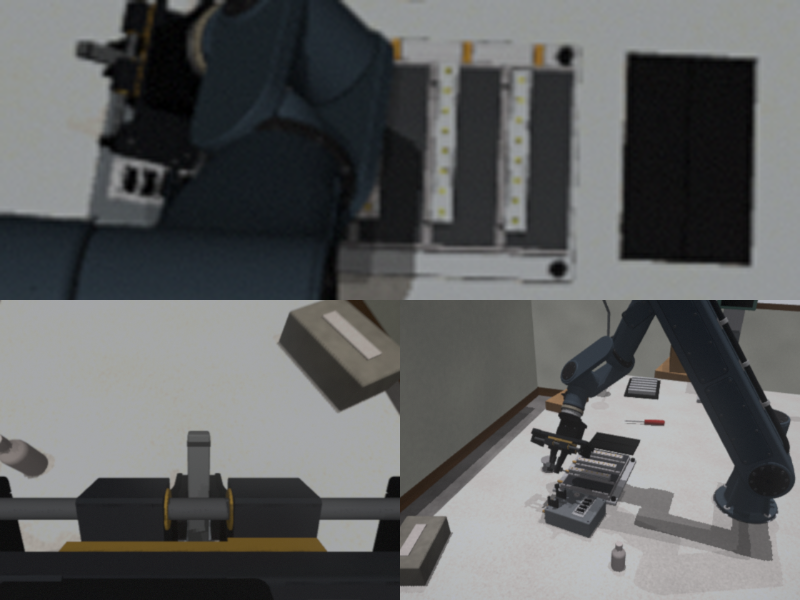

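Bars 3 and 4 are still against their rails in the top view. The wrist view shows the stylus held, with its rear end at about (200,431–445) in the montage; the tip is hidden, so I'll work it out from that end.

Run:
```python
from h import *
c=capture("wrist")
for x in (.039,.043,.047,.051):
    for z in (.002,.016): print(x,z,np.round(proj(c,c["T_tool_cam"],[x,0,z]),1))
im=cv2.imread('pics/w7.png')
g=cv2.cvtColor(im,cv2.COLOR_BGR2GRAY)
for u in (270,279,288): print(u,g[160:235:3,u])
print(g[190,255:305:2],g[220,255:305:2])
```

```text
0.039 0.002 [277.8 201.5]
0.039 0.016 [277.8 194.4]
0.043 0.002 [277.8 192.4]
0.043 0.016 [277.8 186. ]
0.047 0.002 [277.8 183.2]
0.047 0.016 [277.8 177.6]
0.051 0.002 [277.8 173.9]
0.051 0.016 [277.8 169.1]
270 [165 164 165 164 164 164 163 164  78  81  94  89  88  58  51  68  88  87
  87  87  86  86  87  85  86]
279 [165 164 164 165 164 163 162 161  79  80  94  89  89  57  51  69  87  86
  88  87  87  85  85  87  85]
288 [163 164 164 164 163 165 164 164  79  81  91  88  88  58  51  70  87  86
  87  87  86  87  85  86  85]
[163 163 165 155  93  93  93  95  93  93  94  94  94  93  93  94  93  92
  90  98 154 164 163 165 165] [164 164 163 155  88  84  86  86  86  86  86  85  87  86  86  87  86  87
  83  99 159 163 163 164 163]
```

```bash
cat >> h.py <<'E'
CX=np.array([.9895,-.1444,0]);CY=np.array([.1444,.9895,0]);CO=np.array([.5437,.2575,0])
PS=np.array([-.0935,0,.009])
def con(p): d=np.array(p)-CO; return np.r_[d@CX,d@CY,d[2]-.06]
def rk(k,dz):
    s=read_state();Rm=s["tcp_rot"]
    tip=s["position"]+Rm@PS
    P=CO-.0395*CX+{1:.027,2:.009,3:-.009,4:-.027}[k]*CY+np.array([0,0,.0685+dz])
    print("tip in console mm",(con(tip)*1e3).round(1),"force",s["force"].round(1),"move",np.round(Rm.T@(P-tip)/.3,3),"TCP goal",(s["position"]+P-tip).round(3))
E
python3 -c "
from h import *
rk(2,.025);rk(2,0)"
```

```text
tip in console mm [ 59.5 -49.   79.8] force [0.  0.3 0.1] move [ 0.045 -0.331  0.242] TCP goal [0.516 0.337 0.161]
tip in console mm [ 59.5 -49.   79.8] force [0.  0.3 0.1] move [-0.009 -0.331  0.305] TCP goal [0.516 0.337 0.136]
```

Call:
step_arm --pt "0 -0.12 0.05 0 0 0 1" --pt "0.02 -0.23 0.12 0 0 0 1" --pt "0.045 -0.33 0.2 0 0 0 1" --pt "0.045 -0.33 0.24 0 0 0 1" --pt "0.045 -0.33 0.24 0 0 0 1" --pt "0.045 -0.33 0.24 0 0 0 1"

```text
time_s: 16.87
position: [0.5168, 0.3386, 0.1625]
tcp_rot: [[0.111, 0.989, 0.097], [0.753, -0.148, 0.642], [0.649, 0.002, -0.761]]
force: [-0.1, 0.1, -0.1]
opening: 0.16
grasp_force: 30.0
```

Run:
```python
from h import *
rk(2,.005);rk(2,0)
s=read_state();tip=s["position"]+s["tcp_rot"]@PS
P=CO-.0395*CX+.009*CY+np.array([0,0,.071])
c=capture("side");T=c["world_from_camera"];a=proj(c,T,tip);b=proj(c,T,P);print(a,b)
im=c["image"][:,:,::-1];u,v=int(a[0]),int(a[1]);cr=im[v-60:v+60,u-80:u+80];cv2.imwrite("pics/s8.png",cv2.resize(cr,(800,600),interpolation=cv2.INTER_CUBIC));print(u-80,v-60)
```

```text
tip in console mm [-38.3  11.1  35. ] force [-0.1  0.1 -0.1] move [-0.052 -0.004  0.05 ] TCP goal [0.515 0.337 0.141]
tip in console mm [-38.3  11.1  35. ] force [-0.1  0.1 -0.1] move [-0.063 -0.004  0.063] TCP goal [0.515 0.337 0.136]
(np.float64(258.4828539235204), np.float64(280.8094859233589)) (np.float64(259.41446651867415), np.float64(288.78840847506206))
178 220
```

View pics/s8.png

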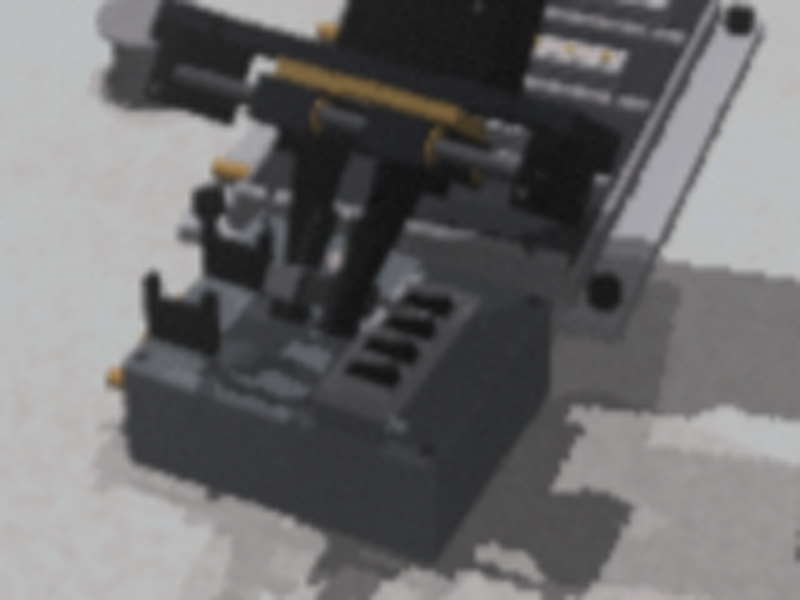

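The side crop shows the gripper over the console, with rocker caps 1–4 running from (375,375) to (430,303). The predicted press point (407,344) falls on rocker 2's near end. The tip itself is not clearly visible, so I'll press with force feedback.

Call:
step_arm --pt "-0.02 -0.004 0.02 0 0 0 1" --pt "-0.04 -0.004 0.04 0 0 0 1" --pt "-0.05 -0.004 0.05 0 0 0 1" --pt "-0.055 -0.004 0.054 0 0 0 1" --pt "-0.058 -0.004 0.058 0 0 0 1" --pt "-0.062 -0.004 0.062 0 0 0 1" --pt "-0.062 -0.004 0.062 0 0 0 1"

```text
time_s: 17.5
position: [0.5154, 0.3349, 0.136]
tcp_rot: [[0.114, 0.989, 0.099], [0.752, -0.151, 0.642], [0.649, 0.001, -0.76]]
force: [0.0, -0.6, 1.7]
opening: 0.158
grasp_force: 30.0
```

```bash
python3 -c "
from h import *
rk(2,-.003)"
```

```text
tip in console mm [-39.6   7.2   8.5] force [ 0.  -0.6  1.7] move [-0.002  0.     0.011] TCP goal [0.516 0.337 0.133]
```

Call:
step_arm --pt "-0.002 0 0.004 0 0 0 1" --pt "-0.004 0 0.007 0 0 0 1" --pt "-0.006 0 0.009 0 0 0 1" --pt "-0.006 0 0.009 0 0 0 1" --pt "-0.006 0 0.009 0 0 0 1"

```text
time_s: 17.92
position: [0.5152, 0.3362, 0.1333]
tcp_rot: [[0.114, 0.989, 0.098], [0.751, -0.15, 0.643], [0.651, 0.0, -0.759]]
force: [-0.0, 2.9, 5.6]
opening: 0.156
grasp_force: 30.0
```

```bash
python3 -c "
from h import *
rk(2,-.003)"
```

```text
tip in console mm [-39.9   8.6   5.6] force [-0.   2.9  5.6] move [0.001 0.001 0.001] TCP goal [0.516 0.337 0.133]
```

Call:
step_arm --pt "-0.002 0 0.003 0 0 0 1" --pt "-0.004 0 0.005 0 0 0 1" --pt "-0.004 0 0.005 0 0 0 1" --pt "-0.004 0 0.005 0 0 0 1"

```text
time_s: 18.25
position: [0.5154, 0.3368, 0.132]
tcp_rot: [[0.114, 0.989, 0.098], [0.75, -0.15, 0.645], [0.652, 0.0, -0.758]]
force: [0.7, 4.3, 6.3]
opening: 0.156
grasp_force: 30.0
```

Call:
step_arm --pt "0.03 0 -0.03 0 0 0 1" --pt "0.055 0 -0.063 0 0 0 1" --pt "0.01 0 -0.102 0 0 0 1" --pt "0.01 0 -0.102 0 0 0 1" --pt "0.01 0 -0.102 0 0 0 1"

```text
time_s: 18.67
position: [0.5122, 0.3176, 0.1554]
tcp_rot: [[0.116, 0.988, 0.098], [0.752, -0.152, 0.641], [0.649, -0.001, -0.761]]
force: [0.3, -0.3, -0.8]
opening: 0.155
grasp_force: 30.0
```

Run:
```python
from h import *
rk(3,.003);rk(3,-.003)
c=capture("side");im=c["image"][:,:,::-1];cr=im[265:310,225:285];a=cv2.resize(cr,(800,600),interpolation=cv2.INTER_CUBIC)
cv2.imwrite("pics/s9.png",a)
```

```text
tip in console mm [-40.4 -10.4  27.9] force [ 0.3 -0.3 -0.8] move [-0.032  0.003  0.045] TCP goal [0.513 0.319 0.139]
tip in console mm [-40.4 -10.4  27.9] force [ 0.3 -0.3 -0.8] move [-0.045  0.003  0.06 ] TCP goal [0.513 0.319 0.133]
```

View pics/s9.png

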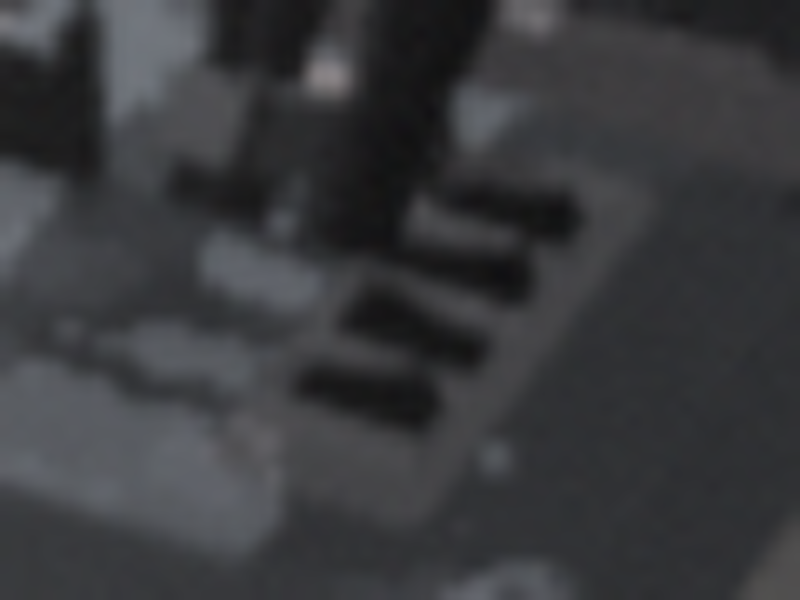

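Rocker 2 at about (415,330) is now tipped, near end down and far end up, while rockers 1, 3 and 4 are still off. I'll press rocker 3 the same way.

Call:
step_arm --pt "-0.02 0.003 0.03 0 0 0 1" --pt "-0.032 0.003 0.045 0 0 0 1" --pt "-0.036 0.003 0.05 0 0 0 1" --pt "-0.041 0.003 0.055 0 0 0 1" --pt "-0.045 0.003 0.06 0 0 0 1" --pt "-0.049 0.003 0.065 0 0 0 1" --pt "-0.049 0.003 0.065 0 0 0 1"

```text
time_s: 19.3
position: [0.5129, 0.3201, 0.1317]
tcp_rot: [[0.115, 0.989, 0.097], [0.751, -0.15, 0.643], [0.65, -0.001, -0.76]]
force: [-1.2, 0.1, 2.7]
opening: 0.154
grasp_force: 30.0
```

Call:
step_arm --pt "-0.002 0 0.002 0 0 0 1" --pt "-0.003 0 0.004 0 0 0 1" --pt "-0.003 0 0.004 0 0 0 1"

```text
time_s: 19.55
position: [0.5133, 0.3205, 0.1308]
tcp_rot: [[0.114, 0.989, 0.097], [0.75, -0.15, 0.644], [0.651, -0.001, -0.759]]
force: [-1.5, 2.7, 5.6]
opening: 0.158
grasp_force: 30.0
```

```bash
python3 -c "
from h import *
rk(3,-.003)"
```

```text
tip in console mm [-39.6  -7.2   3.1] force [-1.5  2.7  5.6] move [ 0.001  0.    -0.01 ] TCP goal [0.513 0.319 0.133]
```

Call:
step_arm --pt "-0.004 0 0.004 0 0 0 1" --pt "-0.004 0 0.004 0 0 0 1" --pt "0.03 0 -0.03 0 0 0 1" --pt "0.05 0 -0.063 0 0 0 1" --pt "0.003 0 -0.105 0 0 0 1" --pt "0.003 0 -0.105 0 0 0 1" --pt "0.003 0 -0.105 0 0 0 1"

```text
time_s: 20.13
position: [0.5111, 0.2992, 0.1543]
tcp_rot: [[0.115, 0.988, 0.099], [0.752, -0.152, 0.641], [0.649, 0.001, -0.761]]
force: [0.5, 0.9, -0.5]
opening: 0.154
grasp_force: 30.0
```

Run:
```python
from h import *
rk(4,.003);rk(4,-.005)
```

```text
tip in console mm [-38.8 -28.8  26.8] force [ 0.5  0.9 -0.5] move [-0.029 -0.003  0.043] TCP goal [0.511 0.301 0.139]
tip in console mm [-38.8 -28.8  26.8] force [ 0.5  0.9 -0.5] move [-0.046 -0.003  0.063] TCP goal [0.511 0.301 0.131]
```

Call:
step_arm --pt "-0.02 -0.003 0.03 0 0 0 1" --pt "-0.029 -0.003 0.043 0 0 0 1" --pt "-0.034 -0.003 0.048 0 0 0 1" --pt "-0.039 -0.003 0.053 0 0 0 1" --pt "-0.043 -0.003 0.058 0 0 0 1" --pt "-0.047 -0.003 0.063 0 0 0 1" --pt "-0.05 -0.003 0.067 0 0 0 1" --pt "-0.05 -0.003 0.067 0 0 0 1"

```text
time_s: 20.8
position: [0.509, 0.302, 0.1292]
tcp_rot: [[0.115, 0.989, 0.096], [0.752, -0.15, 0.642], [0.649, -0.001, -0.761]]
force: [-0.9, 0.4, 1.1]
opening: 0.159
grasp_force: 30.0
```

Call:
step_arm --pt "-0.003 0 0.003 0 0 0 1" --pt "-0.006 0 0.007 0 0 0 1" --pt "-0.006 0 0.007 0 0 0 1"

```text
time_s: 21.05
position: [0.5104, 0.3024, 0.1274]
tcp_rot: [[0.114, 0.989, 0.099], [0.751, -0.151, 0.643], [0.651, 0.001, -0.759]]
force: [-0.3, 2.2, 4.6]
opening: 0.156
grasp_force: 30.0
```

Call:
step_arm --pt "-0.004 0 0.005 0 0 0 1" --pt "-0.005 0 0.006 0 0 0 1" --pt "-0.005 0 0.006 0 0 0 1" --pt "0.03 0 -0.035 0 0 0 1" --pt "0.08 0 -0.1 0 0 0 1" --pt "0.15 0.1 -0.18 0 0 0 1" --pt "0.17 0.2 -0.2 0 0 0 1" --pt "0.17 0.3 -0.2 0 0 0 1"

```text
time_s: 21.72
position: [0.6016, 0.2877, 0.2088]
tcp_rot: [[0.11, 0.988, 0.104], [0.753, -0.151, 0.641], [0.649, 0.007, -0.761]]
force: [0.5, 0.1, -1.0]
opening: 0.153
grasp_force: 30.0
```

Run:
```python
from h import *
s=read_state();print(s["time_s"],s["position"])
c=capture("side");im=c["image"][:,:,::-1];a=cv2.resize(im[265:310,225:285],(400,300),interpolation=cv2.INTER_CUBIC)
b=cv2.resize(im[170:320,180:380],(400,300),interpolation=cv2.INTER_CUBIC)
w=cv2.resize(capture("wrist")["image"][:,:,::-1],(400,300))
t=cv2.resize(capture("top")["image"][155:260,150:330,::-1],(400,300))
cv2.imwrite("pics/m10.png",np.vstack([np.hstack([a,b]),np.hstack([w,t])]))
```

```text
21.7167 [0.6016115  0.28767984 0.20884114]
```

View pics/m10.png

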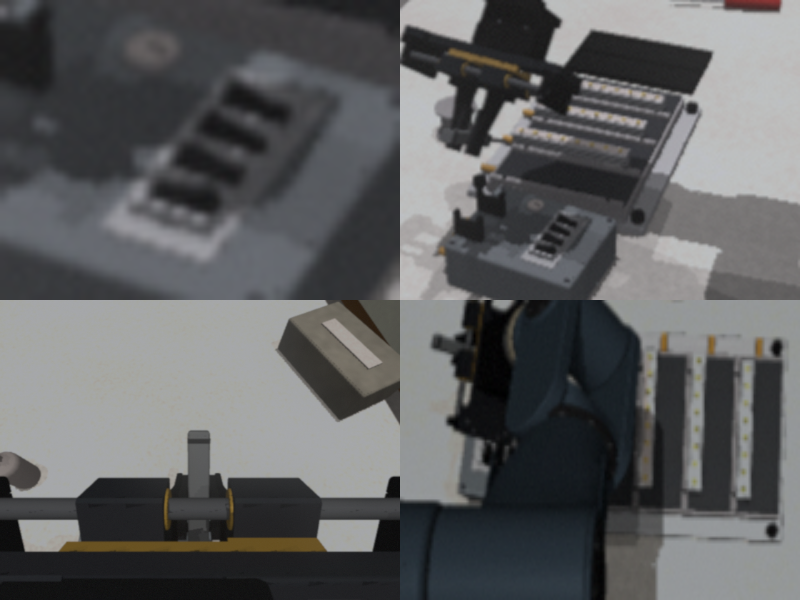

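Rockers 2, 3 and 4 are all tipped on and rocker 1 is off. The three bars look home, and the stylus is still held, its rear end in the same place in the wrist view.

Run:
```python
from h import *
c=capture("wrist");g=cv2.cvtColor(c["image"],cv2.COLOR_RGB2GRAY);print(g[160:235:3,279]);print(g[190,255:305:2])
print(move([.606,.266,.2],down(-8.7)),move([.606,.266,.14],down(-8.7)))
```

```text
[165 164 164 164 164 164 165 155  85  94  93  88  54  53  89  92  92  90
  91  90  90  91  90  90  89]
[163 163 162 155  96  88  93  92  93  92  91  86  93  93  93  93  93  93
  87 103 159 162 164 162 163]
[-0.061  0.034 -0.032 -0.    -0.898  0.001] [-0.191  0.034  0.121 -0.    -0.898  0.001]
```

Call:
step_arm --pt "-0.02 0.034 -0.02 0 -0.15 0 1" --pt "-0.061 0.034 -0.032 0 -0.3 0 1" --pt "-0.061 0.034 -0.032 0 -0.45 0 1" --pt "-0.061 0.034 -0.032 0 -0.6 0 1" --pt "-0.061 0.034 -0.032 0 -0.72 0 1" --pt "-0.061 0.034 -0.032 0 -0.72 0 1" --pt "-0.061 0.034 -0.032 0 -0.72 0 1"

```text
time_s: 22.5
position: [0.6039, 0.268, 0.1999]
tcp_rot: [[0.146, 0.989, 0.018], [0.979, -0.147, 0.141], [0.142, -0.002, -0.99]]
force: [-0.3, 1.1, -1.1]
opening: 0.156
grasp_force: 30.0
```

Run:
```python
from h import *
c=capture("wrist");s=read_state();g=cv2.cvtColor(c["image"],cv2.COLOR_RGB2GRAY);print(g[160:235:3,279])
print(s["tcp_rot"].round(3),move([.606,.266,.12]),move([.606,.266,.098]))
k=capture("side");T=k["world_from_camera"];a=s["position"]-[0,0,.009];d=np.array([.15,.988,0])
print([np.round(proj(k,T,a+d*q)) for q in(.045,-.045,-.095)])
u,v=map(int,proj(k,T,a));cv2.imwrite("pics/s11.png",cv2.resize(k["image"][v-45:v+45,u-60:u+60,::-1],(800,600),interpolation=cv2.INTER_CUBIC));print(u-60,v-45)
```

```text
[190 185 182 178 175 118 100 111  77 109 110 101  54  54  83 108 109 107
 108 107 105  95  91  93  91]
[[ 0.148  0.989  0.018]
 [ 0.979 -0.149  0.141]
 [ 0.142 -0.003 -0.99 ]] [-0.039  0.008  0.262  0.     0.     0.   ] [-0.05   0.008  0.335  0.     0.     0.   ]
[array([206., 247.]), array([228., 226.]), array([239., 216.])]
157 191
```

View pics/s11.png

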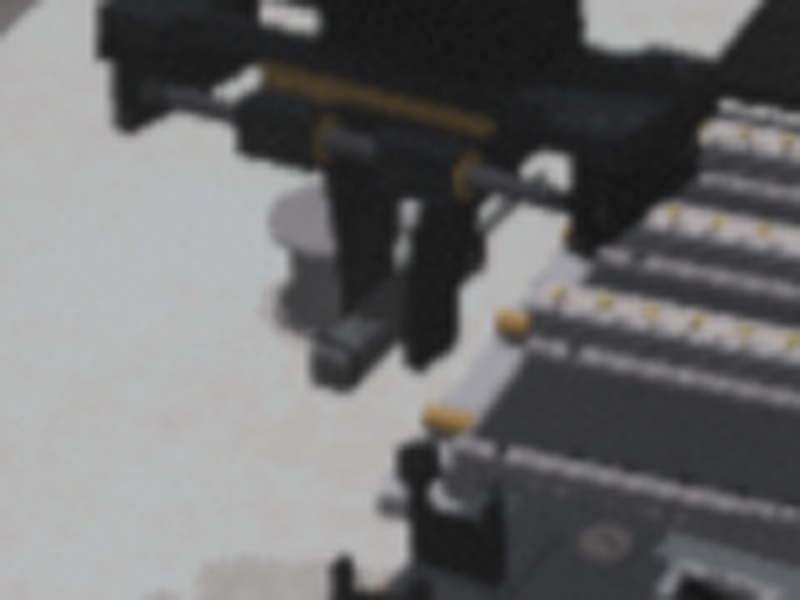

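The side crop shows the stylus level, with its rear end at (333,365) and tip near (548,165), matching the projection of a level stylus. It can go down into the saddles.

Call:
step_arm --pt "-0.02 0.008 0.12 0 0 0 1" --pt "-0.03 0.008 0.2 0 0 0 1" --pt "-0.039 0.008 0.262 0 0 0 1" --pt "-0.043 0.008 0.29 0 0 0 1" --pt "-0.045 0.008 0.305 0 0 0 1" --pt "-0.047 0.008 0.315 0 0 0 1" --pt "-0.048 0.008 0.32 0 0 0 1" --pt "-0.048 0.008 0.32 0 0 0 1"

```text
time_s: 23.27
position: [0.6087, 0.2655, 0.1047]
tcp_rot: [[0.149, 0.989, 0.023], [0.979, -0.151, 0.14], [0.142, 0.001, -0.99]]
force: [0.4, -0.1, -1.3]
opening: 0.156
grasp_force: 30.0
```

Run:
```python
from h import *
s=read_state();print(s["position"],s["force"],s["moment"],move([.606,.266,.098]))
```

```text
[0.60872411 0.26546375 0.10468865] [ 0.43044589 -0.05413429 -1.26441118] [-0.14802818 -0.04381431  0.04100345] [-0.003 -0.009  0.022  0.     0.     0.   ]
```

Call:
step_arm --pt "0 -0.009 0 0 0 0 1" --pt "-0.001 -0.009 0.008 0 0 0 1" --pt "-0.002 -0.009 0.014 0 0 0 1" --pt "-0.003 -0.009 0.019 0 0 0 1" --pt "-0.003 -0.009 0.022 0 0 0 1" --pt "-0.003 -0.009 0.022 0 0 0 1"

```text
time_s: 23.77
position: [0.6055, 0.2662, 0.0982]
tcp_rot: [[0.149, 0.989, 0.022], [0.979, -0.15, 0.139], [0.141, 0.0, -0.99]]
force: [-1.5, -1.0, 4.5]
opening: 0.153
grasp_force: 30.0
```

Call:
step_arm --pt "0 0 0 0 0 0 0.2" --pt "0 0 0 0 0 0 0.2" --pt "0 0 0 0 0 0 0.2" --pt "0 0 0 0 0 0 0.2" --pt "0 0 0 0 0 0 0.2" --pt "0.01 0 -0.06 0 0 0 0.2" --pt "0.03 0 -0.18 0 0 0 0.2" --pt "0.045 0 -0.3 0 0 0 0.2"

```text
time_s: 24.43
position: [0.6042, 0.2666, 0.1872]
tcp_rot: [[0.15, 0.989, 0.016], [0.979, -0.15, 0.138], [0.139, -0.005, -0.99]]
force: [0.8, 0.6, 1.2]
opening: 0.398
grasp_force: 0.0
```

Call:
step_arm --pt "0.1 -0.1 -0.3 0 -0.18 0 0.2" --pt "0.2 -0.3 -0.4 0 -0.18 0 0.2" --pt "0.3 -0.4 -0.4 0 -0.18 0 0.2" --pt "0.3 -0.5 -0.4 0 -0.18 0 0.2" --pt "0.3 -0.6 -0.4 0 -0.18 0 0.2" --pt "0.3 -0.6 -0.4 0 -0.18 0 0.2" --pt "0.3 -0.6 -0.4 0 -0.18 0 0.2"

```text
time_s: 25.02
position: [0.4321, 0.3679, 0.3222]
tcp_rot: [[0.145, 0.989, -0.002], [0.989, -0.145, 0.003], [0.002, -0.002, -1.0]]
force: [0.5, -0.0, 0.1]
opening: 0.4
grasp_force: 0.0
```

Run:
```python
from h import *
s=read_state();print(s["time_s"],s["position"])
im=capture("side")["image"][:,:,::-1];cv2.imwrite("pics/f1.png",cv2.resize(im[165:315,180:380],(800,600),interpolation=cv2.INTER_CUBIC))
t=capture("top")["image"][:,:,::-1];cv2.imwrite("pics/f2.png",cv2.resize(t[155:260,150:330],(800,467),interpolation=cv2.INTER_CUBIC))
```

```text
25.0167 [0.43212942 0.36791069 0.322228  ]
```

View pics/f1.png

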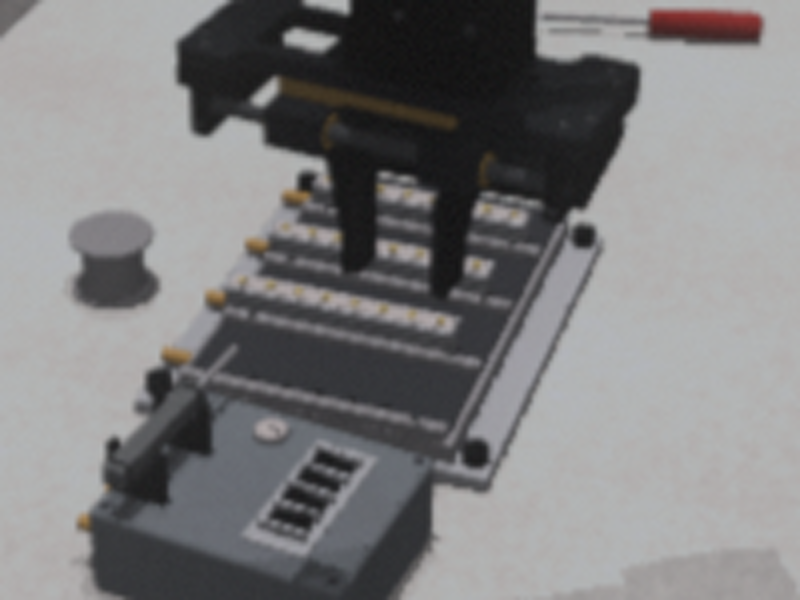

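View pics/f2.png

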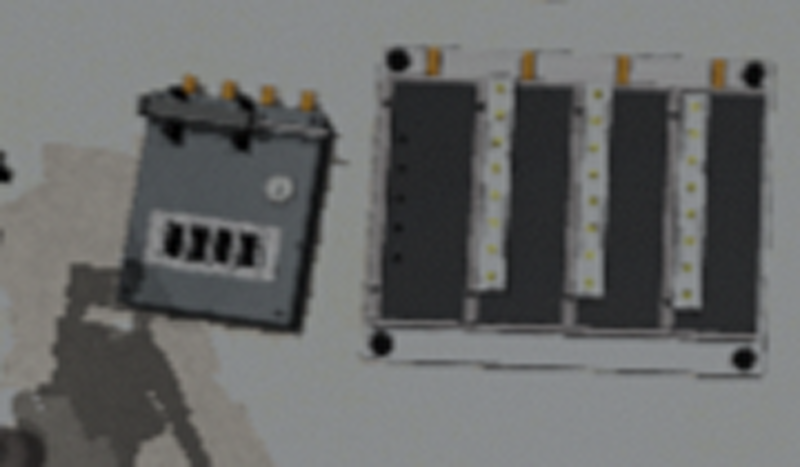

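Both final views show the stylus lying across both saddles, bars 2–4 tight along their rails, and the rockers as set. The robot is clear of everything, so I'm handing in.

```bash
python3 -c "
from rig import *
print(hand_in())"
```

```text
the job is handed in; nothing more can be done
None
```

Job handed in at about 25 s of robot time, verdict not shown: in the last pictures the tray bar is in lane 4, the bars in lanes 2–4 lie against their rails, rockers 2–4 are on with rocker 1 off, and the stylus is back across both saddles; I viewed 15 pictures, one over the limit of 14.

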